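# Hold a contact probe on the hob's measuring spot

## Task

First slide the clear hob guard by its orange handle all the way open, off the half of the hob that carries the white sticker. Then draw the yellow contact probe out of its leaning stand and hold it upright with its copper tip on the red dot in the middle of the sticker, pressing gently so that the sprung tip gives about half of its 10 mm travel. Finish while still holding it there in the gripper, guard open, and do not disturb the two mills or the mug.

Things in the scene. Friction and masses are not known exactly. Their poses are not given: they have to be found in the camera images.
- hob: Fixed black glass hob, 510 mm along its y, 290 mm along x with its aluminium guard tracks (front and back edges, 22 mm tall). Origin: centre of its underside on the worktop; glass top 8 mm above. The left half (+y) carries the sticker.
- guard (a joint): Travel in m of the clear guard panel (290 x 250 mm, 4 mm thick, top face 28 mm above the worktop) along the hob's -y direction: 0 = covering the left half, 0.25 = fully open at its stop over the right half. It starts between 0 and 0.03, slides with about 2 N friction (plus light damping) and stays where left.
- guard_handle (a point): Grip point of the guard's orange handle, an upright bar on the panel: 90 mm long along the hob's x, 14 mm thick along the hob's y, from 28 to 68 mm above the worktop. The point lies on its mid-length and mid-thickness, 55 mm above the worktop (13 mm below the bar's top), and moves with the panel. Its axes are the hob's.
- sticker: White round sticker, 32 mm diameter, 2 mm thick, stuck flat on the glass, red dot of 12 mm in its middle. Origin: centre of its underside, 8 mm above the worktop.
- sticker_mid (a point): Centre of the red dot, on the sticker's top face, 10 mm above the worktop.
- stand: Probe stand, fixed: black base 130 x 90 x 8 mm, origin at the centre of its underside, with a square steel socket whose axis passes through the point 100 mm above the origin and leans 0.35 rad from vertical, its top towards the stand's -x. The socket is 27.5 mm square inside (37.5 mm outside), 50 mm deep, open below for the probe's stem and tip.
- probe: Loose yellow probe, 130 g. Origin on its axis at the foot of the handle, z up the handle: handle 26 mm diameter, z 0 to 120 mm; 7 mm stem below; sprung copper tip, 10 mm diameter, its end at z = -90 mm. Starts in the socket, leaning 0.35 rad (play 0.03), y parallel to the stand's y, the handle's lower 50 mm inside, upper 70 mm free to grip. Draws out along its axis; the tip is clear after 150 mm.
- tip (a joint): How far the probe's sprung tip is pushed in, in m: 0 = fully out, 0.010 = bottomed. The spring gives about 0.4 N at first and 4.4 N when bottomed (400 N/m).
- tip_point (a point): Centre of the end face of the copper tip; moves with the tip.
- salt_mill: Loose pale wooden mill, 48 mm diameter, 125 mm tall, origin under its base. Bystander.
- pepper_mill: Loose dark wooden mill, 48 mm diameter, 125 mm tall, origin under its base. Bystander.
- mug: Loose blue mug, 80 mm diameter, 95 mm tall, origin under its base. Bystander.

How it is judged:
On the way, in this order (a step that is already met when the one before it is completed fails the run):
1. the guard is slid fully open (within 15 mm of its stop) (value of joint guard above 0.235 m), for 0.2 s.
2. the probe is drawn out of its stand in the gripper (z of tip_point in the frame of stand above 0.08 m and contact force between the fingers and probe above 2 N), for 0.2 s.
At the end, for the whole second after the job is handed in: Through the last second the gripper holds the probe still, within 0.14 rad of upright, tip within 8 mm of the red dot's centre, pushed in 2 to 8.5 mm (0.6 to 6 N on the sticker), the probe touching neither glass nor guard; guard within 15 mm of its open stop (value of joint guard above 0.235 m and horizontal distance between tip_point and sticker_mid below 0.008 m and angle between probe's own z axis and vertical below 0.14 rad and value of joint tip between 0.002 and 0.0085 m and contact force between probe and sticker between 0.6 and 6 N and contact force between the fingers and probe above 2 N and contact force between probe and hob below 0.2 N and linear speed of probe below 0.02 m/s); the arm keeps its last pose, push and grip.
It fails at once if the probe is pressed hard (over 15 N) on the sticker, hob or guard (contact force between probe and sticker above 15 N or contact force between probe and hob above 15 N).
It fails at once if a mill or the mug is moved by more than 30 mm (distance of any of salt_mill, pepper_mill, mug from where it was at the start of the episode above 0.03 m).
It also fails if it takes over 61 s, if anything falls off the work surface, if the arm or the gripper's body presses on something with over 40 N, if the wrist force passes 120 N, or if a joint passes its speed limit or range.

## Robot

A 6-joint arm with a two-finger parallel gripper is mounted at the origin on the work surface. World frame = base frame: x ahead of the robot, y to its left, z up, the work surface at z = 0. Lengths are in m, angles in rad, forces in N, time in s.
With the tool pointing down it reaches from about 0.275 to 0.825 m from the base axis. Payload 5.2 kg.
Tool frame: the origin (TCP) lies midway between the tips of the shut fingers; the grasp point (between the pads) lies 19 mm behind it; z points along the fingers, y is the line along which they close (so a half turn about z gives the same grasp; the last joint's range is limited). The gripper opens to 93 mm and grips with 3 to 60 N. Pads are 15 mm wide; open, the fingers measure 128 mm over their backs; the gripper's body (75 mm by 188 mm) begins 65 mm behind the grasp point.
Start: joints at [-1.334, 0.259, 1.535, -0, 1.348, -0.203], TCP at [0.234, -0.498, 0.219] pointing down, gripper open.
Joint ranges: [-3.14, 3.14], [-0.91, 2.08], [0.19, 2.58], [-1.22, 4.36], [0.22, 2.71], [-3.12, 3.12]. Speed limits (rad/s): [2.57, 2.57, 3.14, 3.14, 3.14, 3.14].

## Interface

Orientations are given as a rotation vector (axis times angle).
In Python, from bench import ctrl gives the robot as it stands.
- The arm moves only by the tool carry_out, never from a script. Its argument "steps" is a list of rows, each an object with "fingers": the closure in counts, from 0 (fully open) to 255 (shut); "linear": the shift along the tool's x, y, z in m, a list of three; "rot": the turn, a rotation vector about the tool's x, y, z in degrees, a list of three. A call has 1 to 10 rows; each row is the pose to reach, as a shift and turn from the pose commanded when the call began, along the tool's axes at that moment; what a row does not reach only later rows make up. A row lasts 1/12 s, in which the tool goes at most 41.7 mm and 7.16 degrees, less where a joint would pass 70% of its speed; a pose out of reach is approached as far as the arm can. A call with a gripper value outside its range is refused whole. The fingers move at their own pace and stop on an object; the grip force is fixed at half the most. Time passes only in rows, so rows that repeat a pose let the fingers close. It gives the time, the measured TCP pose, the force, the opening and the grip force at its end, in the units of the state.
- ctrl.get_state(): the state, without advancing time (a new reading comes with each control period).
- ctrl.camera(name): name is "side" or "top"; returns (picture, depth): 384x512x3 uint8, red, green, blue; 384x512 float32, m along the optical axis (not along the pixel's ray), 0 where there is no reading.
- ctrl.get_calibration(name): a dict with "K" (3x3 intrinsics, pixels), "R" (3x3) and "t" (3): a world point X has camera coordinates R X + t. Camera axes: x right, y down, z forward; pixel columns grow to the right and rows downward; lengths in m; the calibration is good to about 2 mm. A picture is of the moment at which its call begins. get_calibration takes no time and is no camera call.
- ctrl.sign_off(): hands the job in; it is judged then, once.
The state is a dict: "time_s": time; "qpos": joint angles; "qvel": joint speeds; "joint_torque": joint torques, N m; "eef_pos": TCP position; "tool_rot": TCP orientation; "wrist_force": force on the tool from outside, world axes, zero at the start; "wrist_torque": the same for the moment, N m; "finger_gap": opening from 0.0 (shut) to 1.0 (fully open); "gripper_force": force on a finger pad.
Only numpy, scipy, OpenCV 4.12 (cv2) and the standard library are available. Lean on these libraries where they do the work, as an engineer would, in place of code of your own. Each camera call takes 0.05 s, during which the arm holds its last target. There are 200 camera calls.

## Working session

There is one attempt and no reset: what is moved stays moved. The work goes in short steps, Python scripts to look and compute and a tool call to move; the robot and the scene stay as the last step left them, time stands still between calls to the robot, and variables do not carry over. Pictures are saved under pics/ and viewed, at most 10 in all, crops included, and the job is handed in when it is done.

Besides the shell and the picture viewer there is one more tool, called after "Call:" as name(argument=value, ...) on one line, values as JSON. carry_out: Moves the arm, as the interface text tells. Its arguments: {"type":"object","properties":{"steps":{"type":"array","items":{"type":"object","properties":{"fingers":{"type":"number"},"linear":{"type":"array","items":{"type":"number"}},"rot":{"type":"array","items":{"type":"number"}}}}}},"required":["steps"]}

```bash
ls; mkdir -p pics
cat > h.py <<'E'
import numpy as np, cv2
from bench import ctrl
def grab(n, save=None):
    im,d=ctrl.camera(n)
    im=np.asarray(im); 
    if save: cv2.imwrite('pics/'+save,cv2.cvtColor(im,cv2.COLOR_RGB2BGR))
    return im,np.asarray(d)
def ray(n,uv):
    c=ctrl.get_calibration(n);K,R,t=[np.array(c[k]) for k in('K','R','t')]
    o=-R.T@t; d=R.T@np.linalg.solve(K,[uv[0],uv[1],1.]); return o,d
def onplane(n,uv,z):
    o,d=ray(n,uv); return o+d*(z-o[2])/d[2]
def cloud(n,depth):
    c=ctrl.get_calibration(n);K,R,t=[np.array(c[k]) for k in('K','R','t')]
    v,u=np.mgrid[:depth.shape[0],:depth.shape[1]]
    P=np.stack([(u-K[0,2])/K[0,0]*depth,(v-K[1,2])/K[1,1]*depth,depth],-1)
    return (P-t)@R
E
python3 - <<'E'
from h import *
a,da=grab('top'); b,db=grab('side')
np.savez('s0.npz',a=a,da=da,b=b,db=db)
cv2.imwrite('pics/0.png',cv2.cvtColor(cv2.resize(np.vstack([a,b]),None,fx=.78,fy=.78),cv2.COLOR_RGB2BGR))
cv2.imwrite('pics/t0.png',a[...,::-1]);cv2.imwrite('pics/s0.png',b[...,::-1])
for n in('top','side'):
    o,d=ray(n,(256,192));print(n,o,d)
print(ctrl.get_state())
E
```

```text
pics
top [0.44526939 0.18057989 1.19537417] [ 0.09655787  0.01226188 -0.99532343]
side [ 0.51721947 -0.58887731  0.93686393] [ 0.00937016  0.6711578  -0.74135133]
{'time_s': 0.1, 'qpos': array([-1.33377186e+00,  2.59256258e-01,  1.53595389e+00, -2.19321273e-05,
        1.34796073e+00, -2.02791922e-01]), 'qvel': array([ 8.32363032e-04, -1.47157653e-03, -3.07277298e-03,  6.76892787e-05,
       -2.60270744e-03,  1.32104881e-03]), 'joint_torque': array([ 2.57044921e-03, -4.38213837e+01, -2.84640813e+01,  7.20532984e-02,
        3.62392736e-02, -5.20075264e-05]), 'eef_pos': array([ 0.23408043, -0.49718051,  0.2179162 ]), 'tool_rot': array([-3.06439388e+00, -6.84970415e-01,  7.59805571e-05]), 'wrist_force': array([-0.25903345,  0.71960354,  0.66091679]), 'wrist_torque': array([-0.01778195, -0.04783254, -0.01024813]), 'gripper_force': 0.0, 'finger_gap': 1.0035752686273345}
```

View pics/t0.png

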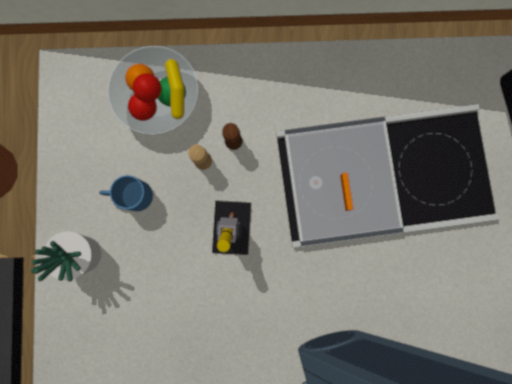

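View pics/s0.png

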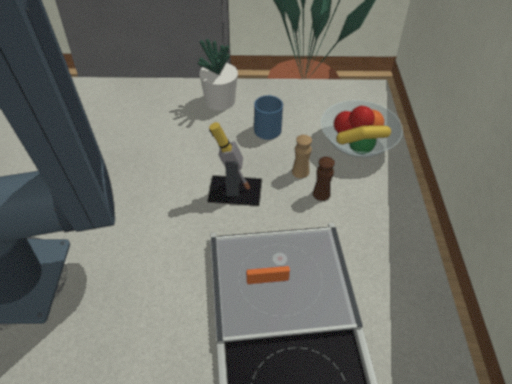

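The top view shows the orange handle at (347,191), the sticker at (316,183) under the clear panel, the probe's top at (224,243) leaning towards image bottom and the stand base around (231,228). It also shows the mills at (200,155) and (232,135), and the mug at (130,193). The side view confirms this: probe top (215,128), base (236,190), handle (268,274).

```bash
python3 - <<'E'
from h import *
z=np.load('s0.npz')
np.set_printoptions(precision=4,suppress=True)
def big(m,box):
    k=np.zeros_like(m,np.uint8);x0,y0,x1,y1=box;k[y0:y1,x0:x1]=m[y0:y1,x0:x1]
    n,l,s,c=cv2.connectedComponentsWithStats(k);i=1+np.argmax(s[1:,4]);return l==i,s[i],c[i]
for n,im,d,boxes in(('top',z['a'],z['da'],dict(o=(320,150,380,230),y=(205,215,250,260),b=(205,195,260,260),st=(300,165,332,200))),
                  ('side',z['b'],z['db'],dict(o=(230,250,310,300),y=(200,115,240,160),b=(195,165,275,210),st=(265,245,295,270)))):
    P=cloud(n,d);h=cv2.cvtColor(im,cv2.COLOR_RGB2HSV);H,S,V=h[...,0].astype(int),h[...,1],h[...,2]
    # handle
    m,s,c=big((H<16)&(S>150)&(V>120),boxes['o']);Q=P[m];top=Q[Q[:,2]>Q[:,2].max()-.006]
    print(n,'handle',s,'z',np.percentile(Q[:,2],[5,50,95]))
    v,u=np.nonzero(m&(P[...,2]>.062)); r=cv2.minAreaRect(np.array([onplane(n,(a,b),.068)[:2]*1000 for a,b in zip(u,v)],np.float32));print('  top rect mm',r)
    m,s,c=big((H>20)&(H<35)&(S>150)&(V>70),boxes['y']);Q=P[m&(d>0)];q=Q.mean(0);w=np.linalg.svd(Q-q)[2][0]
    print(' yellow',s,c,q,'axis',w*np.sign(w[2]),'min/max',Q.min(0),Q.max(0))
    m,s,c=big((V<45),boxes['b']);v,u=np.nonzero(m);r=cv2.minAreaRect(np.array([onplane(n,(a,b),.008)[:2]*1000 for a,b in zip(u,v)],np.float32));print(' base',s,r,'z',np.median(P[m][:,2]))
    x0,y0,x1,y1=boxes['st'];g=im.astype(int).min(2);sub=g[y0:y1,x0:x1];m,s,c=big(g>np.median(sub)+20,boxes['st']);print(' sticker',s,c,onplane(n,c,.010),'depth pt',np.median(P[m],0))
    # stickers red
    # tracks: mask bright points z~.022
m=(np.abs(P[...,2]-.0)<0)
P=cloud('top',z['da'])
for nm,(u,v) in dict(TL=(281,137),corner_tr=(478,108),br=(496,218),bl=(295,245)).items(): print(nm,onplane('top',(u,v),.022),P[v,u])
for nm,(u,v) in dict(salt=(198,151),pep=(231,130),mug=(130,190)).items(): print(nm,P[v,u])
E
python3 - <<'E'
import sys;sys.path.insert(0,'.')
import cv2,numpy as np
a=cv2.imread('pics/t0.png');b=cv2.imread('pics/s0.png')
cv2.imwrite('pics/z0.png',np.hstack([cv2.resize(a[190:265,195:270],(395,395),interpolation=2),cv2.resize(b[115:215,190:290],(395,395),interpolation=2)]))
E
```

```text
top handle [341 173  12  37 125] z [0.0443 0.0657 0.0711]
  top rect mm ((551.0813598632812, -19.565181732177734), (86.4068374633789, 12.88018798828125), 6.014120578765869)
 yellow [217 228  15  24 270] [224.463  240.3074] [0.4439 0.2618 0.1848] axis [ 0.0016 -0.1004  0.9949] min/max [0.4172 0.2486 0.003 ] [0.4703 0.2949 0.219 ]
 base [ 213  202   37   52 1006] ((475.03643798828125, 258.22552490234375), (84.30306243896484, 123.48138427734375), 85.09535217285156) z 0.008360897990555841
 sticker [310 177  11  11  66] [315.0455 182.2727] [0.5802 0.0481 0.01  ] depth pt [0.5776 0.0505 0.0283]
side handle [247 267  42  16 452] z [0.0399 0.0641 0.0704]
  top rect mm ((551.388671875, -21.66048240661621), (85.42566680908203, 16.179222106933594), 5.9217963218688965)
 yellow [211 124  17  23 123] [218.4065 133.9187] [0.4433 0.2564 0.1958] axis [-0.4128  0.1379  0.9003] min/max [0.4269 0.2488 0.164 ] [0.4616 0.2724 0.2164]
 base [208 177  53  28 952] ((474.82989501953125, 258.830322265625), (85.97686004638672, 123.11283874511719), 85.05309295654297) z 0.008481723027636638
 sticker [273 253  14  12  88] [279.4545 258.4659] [0.5806 0.0503 0.01  ] depth pt [0.5793 0.0372 0.0286]
TL [0.6943 0.1293 0.022 ] [0.6969 0.1287 0.0094]
corner_tr [ 0.7532 -0.3636  0.022 ] [ 0.7522 -0.3618  0.0258]
br [ 0.4786 -0.387   0.022 ] [ 0.4786 -0.3868  0.0225]
bl [0.4273 0.1041 0.022 ] [0.4274 0.1042 0.0233]
salt [0.6461 0.3222 0.1238]
pep [0.6921 0.2466 0.1239]
mug [0.5751 0.5094 0.0032]
```

View pics/z0.png

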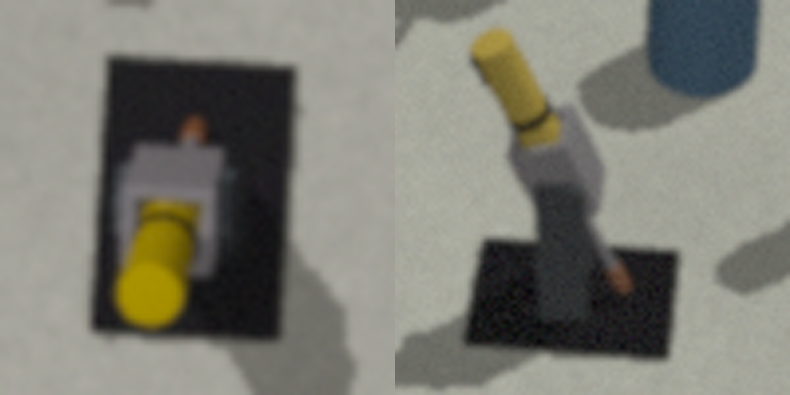

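The crop shows the probe's round top cap at top-image pixel about (223.5,245.6) and side-image pixel about (214,126). The tip is visible below the socket, and everything leans towards image bottom (-x). Next I'll triangulate the cap and work out the first moves.

```bash
cat >> h.py <<'E'
from scipy.spatial.transform import Rotation as Ro
def tri(a,b):
    (o1,d1),(o2,d2)=ray('top',a),ray('side',b)
    A=np.stack([d1,-d2],1);s=np.linalg.lstsq(A,o2-o1,rcond=None)[0]
    p,q=o1+s[0]*d1,o2+s[1]*d2;return (p+q)/2,np.linalg.norm(p-q)
def frame(z,y):
    z=np.array(z,float);z/=np.linalg.norm(z);y=np.array(y,float);y-=z*(y@z);y/=np.linalg.norm(y)
    return np.stack([np.cross(y,z),y,z],1)
def goto(p,Rt=None):
    s=ctrl.get_state();R0=Ro.from_rotvec(s['tool_rot']).as_matrix()
    Rt=R0 if Rt is None else Rt
    print('linear',np.round(R0.T@(np.array(p)-s['eef_pos']),4),'rot',np.round(np.degrees(Ro.from_matrix(R0.T@Rt).as_rotvec()),2))
E
python3 - <<'E'
from h import *
print(tri((223.5,245.6),(214,125.9)), tri((315,182.3),(279.5,258.5)))
y=np.radians(6);goto([.551,-.0205,.12],frame([0,0,-1],[np.sin(y),-np.cos(y),0]))
E
```

```text
(array([0.43370481, 0.26157223, 0.21455099]), np.float64(0.0009761096371801417)) (array([0.5802265 , 0.04850016, 0.01246102]), np.float64(0.0006550537735585472))
linear [ 0.4897 -0.2962  0.0985] rot [-0.09 -0.   19.2 ]
```

Call:
carry_out(steps=[{"fingers": 0,"linear": [0.49,-0.296,0.02],"rot": [0,0,19.2]},{"fingers": 0,"linear": [0.49,-0.296,0.02],"rot": [0,0,19.2]},{"fingers": 0,"linear": [0.49,-0.296,0.02],"rot": [0,0,19.2]},{"fingers": 0,"linear": [0.49,-0.296,0.02],"rot": [0,0,19.2]},{"fingers": 0,"linear": [0.49,-0.296,0.02],"rot": [0,0,19.2]},{"fingers": 0,"linear": [0.49,-0.296,0.02],"rot": [0,0,19.2]},{"fingers": 0,"linear": [0.49,-0.296,0.02],"rot": [0,0,19.2]},{"fingers": 0,"linear": [0.49,-0.296,0.02],"rot": [0,0,19.2]},{"fingers": 0,"linear": [0.49,-0.296,0.02],"rot": [0,0,19.2]},{"fingers": 0,"linear": [0.49,-0.296,0.02],"rot": [0,0,19.2]}])

```text
time_s: 0.93
eef_pos: [0.4646, -0.1505, 0.204]
tool_rot: [-3.137, -0.164, 0.0]
wrist_force: [0.5, -0.7, 0.7]
finger_gap: 0.998
gripper_force: 0.0
```

Run:
```python
from h import *
y=np.radians(6);goto([.551,-.0205,.12],frame([0,0,-1],[np.sin(y),-np.cos(y),0]))
```

```text
linear [ 0.0995 -0.1202  0.0839] rot [-0.01  0.01 -0.01]
```

Call:
carry_out(steps=[{"fingers": 0,"linear": [0.0995,-0.12,0.08]},{"fingers": 0,"linear": [0.0995,-0.12,0.08]},{"fingers": 0,"linear": [0.0995,-0.12,0.08]},{"fingers": 0,"linear": [0.0995,-0.12,0.08]},{"fingers": 0,"linear": [0.0995,-0.12,0.08]},{"fingers": 0,"linear": [0.0995,-0.12,0.08]},{"fingers": 0,"linear": [0.0995,-0.12,0.08]}])

```text
$.steps[0]: bad value
```

Run:
```python
from h import *
y=np.radians(6);goto([.551,-.0205,.038],frame([0,0,-1],[np.sin(y),-np.cos(y),0]))
print(ctrl.get_state()['eef_pos'])
```

```text
linear [ 0.0995 -0.1202  0.1659] rot [-0.01  0.01 -0.01]
[ 0.46462625 -0.15046119  0.20395349]
```

Each row has to include "rot".

Call:
carry_out(steps=[{"fingers": 0,"linear": [0.0995,-0.12,0.08],"rot": [0,0,0]},{"fingers": 0,"linear": [0.0995,-0.12,0.08],"rot": [0,0,0]},{"fingers": 0,"linear": [0.0995,-0.12,0.08],"rot": [0,0,0]},{"fingers": 0,"linear": [0.0995,-0.12,0.08],"rot": [0,0,0]},{"fingers": 0,"linear": [0.0995,-0.12,0.08],"rot": [0,0,0]},{"fingers": 0,"linear": [0.0995,-0.12,0.08],"rot": [0,0,0]},{"fingers": 0,"linear": [0.0995,-0.12,0.08],"rot": [0,0,0]}])

```text
time_s: 1.52
eef_pos: [0.55, -0.0228, 0.1238]
tool_rot: [3.137, 0.167, -0.003]
wrist_force: [-0.1, 0.1, 0.8]
finger_gap: 1.002
gripper_force: 0.0
```

Run:
```python
from h import *
y=np.radians(6);goto([.551,-.0205,.038],frame([0,0,-1],[np.sin(y),-np.cos(y),0]))
print(ctrl.get_state()['eef_pos'])
```

```text
linear [ 0.0014 -0.0022  0.0858] rot [0.01 0.1  0.09]
[ 0.55001218 -0.02282617  0.12379498]
```

Call:
carry_out(steps=[{"fingers": 0,"linear": [0.001,-0.002,0.04],"rot": [0,0,0]},{"fingers": 0,"linear": [0.001,-0.002,0.07],"rot": [0,0,0]},{"fingers": 0,"linear": [0.001,-0.002,0.085],"rot": [0,0,0]},{"fingers": 0,"linear": [0.001,-0.002,0.085],"rot": [0,0,0]},{"fingers": 255,"linear": [0.001,-0.002,0.085],"rot": [0,0,0]},{"fingers": 255,"linear": [0.001,-0.002,0.085],"rot": [0,0,0]},{"fingers": 255,"linear": [0.001,-0.002,0.085],"rot": [0,0,0]},{"fingers": 255,"linear": [0.001,-0.002,0.085],"rot": [0,0,0]},{"fingers": 255,"linear": [0.001,-0.002,0.085],"rot": [0,0,0]},{"fingers": 255,"linear": [0.001,-0.002,0.085],"rot": [0,0,0]}])

```text
time_s: 2.35
eef_pos: [0.5517, -0.0208, 0.04]
tool_rot: [3.137, 0.165, 0.002]
wrist_force: [0.4, 0.7, 0.8]
finger_gap: 0.617
gripper_force: 0.0
```

Call:
carry_out(steps=[{"fingers": 255,"linear": [0,0,0],"rot": [0,0,0]},{"fingers": 255,"linear": [0,0,0],"rot": [0,0,0]},{"fingers": 255,"linear": [0,0,0],"rot": [0,0,0]},{"fingers": 255,"linear": [0,0,0],"rot": [0,0,0]},{"fingers": 255,"linear": [0,0,0],"rot": [0,0,0]},{"fingers": 255,"linear": [0,0,0],"rot": [0,0,0]},{"fingers": 255,"linear": [0,0,0],"rot": [0,0,0]},{"fingers": 255,"linear": [0,0,0],"rot": [0,0,0]}])

```text
time_s: 3.02
eef_pos: [0.5512, -0.0204, 0.0391]
tool_rot: [-3.137, -0.164, 0.0]
wrist_force: [0.2, 1.2, -0.7]
finger_gap: 0.148
gripper_force: 30.0
```

Call:
carry_out(steps=[{"fingers": 255,"linear": [0,0.01,0],"rot": [0,0,0]},{"fingers": 255,"linear": [0,0.03,0],"rot": [0,0,0]},{"fingers": 255,"linear": [0,0.05,0],"rot": [0,0,0]},{"fingers": 255,"linear": [0,0.07,0],"rot": [0,0,0]},{"fingers": 255,"linear": [0,0.09,0],"rot": [0,0,0]},{"fingers": 255,"linear": [0,0.11,0],"rot": [0,0,0]},{"fingers": 255,"linear": [0,0.13,0],"rot": [0,0,0]},{"fingers": 255,"linear": [0,0.15,0],"rot": [0,0,0]},{"fingers": 255,"linear": [0,0.17,0],"rot": [0,0,0]},{"fingers": 255,"linear": [0,0.185,0],"rot": [0,0,0]}])

```text
time_s: 3.85
eef_pos: [0.571, -0.206, 0.0391]
tool_rot: [-3.137, -0.163, -0.001]
wrist_force: [3.0, 3.9, -0.2]
finger_gap: 0.147
gripper_force: 30.0
```

Call:
carry_out(steps=[{"fingers": 255,"linear": [0,0.01,0],"rot": [0,0,0]},{"fingers": 255,"linear": [0,0.02,0],"rot": [0,0,0]},{"fingers": 255,"linear": [0,0.03,0],"rot": [0,0,0]},{"fingers": 255,"linear": [0,0.036,0],"rot": [0,0,0]},{"fingers": 255,"linear": [0,0.04,0],"rot": [0,0,0]},{"fingers": 255,"linear": [0,0.04,0],"rot": [0,0,0]}])

```text
time_s: 4.35
eef_pos: [0.5752, -0.2455, 0.0391]
tool_rot: [3.136, 0.164, 0.001]
wrist_force: [5.1, -1.5, -4.2]
finger_gap: 0.147
gripper_force: 30.0
```

Call:
carry_out(steps=[{"fingers": 255,"linear": [0,0.004,0],"rot": [0,0,0]},{"fingers": 255,"linear": [0,0.008,0],"rot": [0,0,0]},{"fingers": 255,"linear": [0,0.012,0],"rot": [0,0,0]},{"fingers": 255,"linear": [0,0.012,0],"rot": [0,0,0]},{"fingers": 255,"linear": [0,0.012,0],"rot": [0,0,0]}])

```text
time_s: 4.77
eef_pos: [0.5758, -0.2516, 0.0391]
tool_rot: [-3.131, -0.165, 0.002]
wrist_force: [2.6, 14.4, 1.9]
finger_gap: 0.146
gripper_force: 30.0
```

Run:
```python
from h import *
a,d=grab('top');cv2.imwrite('pics/z1.png',cv2.resize(a[90:270,250:512],None,fx=3,fy=3)[...,::-1])
print(ctrl.get_state()['wrist_force'],ctrl.get_state()['eef_pos'])
```

```text
[ 3.40134006 13.90115781  2.39338271] [ 0.57577905 -0.25168216  0.03905566]
```

View pics/z1.png

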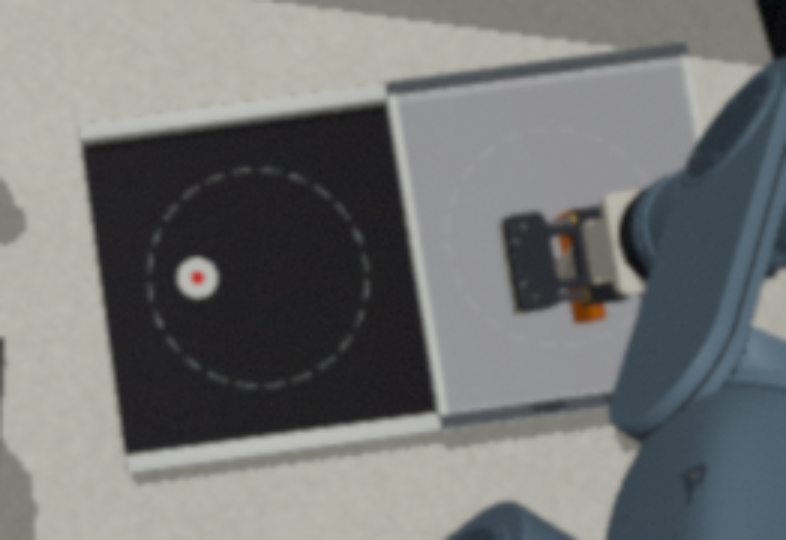

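The picture shows the guard over the right half and the sticker uncovered with its red dot. The push against the stop reads 14 N, so the guard is open. I'll release and rise, and measure the red dot.

Call:
carry_out(steps=[{"fingers": 255,"linear": [0,-0.004,0],"rot": [0,0,0]},{"fingers": 80,"linear": [0,-0.005,0],"rot": [0,0,0]},{"fingers": 80,"linear": [0,-0.005,0],"rot": [0,0,0]},{"fingers": 80,"linear": [0,-0.005,0],"rot": [0,0,0]},{"fingers": 80,"linear": [0,-0.005,0],"rot": [0,0,0]},{"fingers": 0,"linear": [0,-0.005,-0.03],"rot": [0,0,0]},{"fingers": 0,"linear": [0,-0.005,-0.07],"rot": [0,0,0]},{"fingers": 0,"linear": [0,-0.005,-0.11],"rot": [0,0,0]},{"fingers": 0,"linear": [0,-0.005,-0.15],"rot": [0,0,0]},{"fingers": 0,"linear": [0,-0.005,-0.2],"rot": [0,0,0]}])

```text
time_s: 5.65
eef_pos: [0.5747, -0.2516, 0.2325]
tool_rot: [-3.137, -0.163, 0.002]
wrist_force: [0.9, -0.5, 0.7]
finger_gap: 0.746
gripper_force: 0.0
```

Run:
```python
from h import *
cs={}
for n,(x0,y0,x1,y1) in dict(top=(300,165,332,200),side=(262,245,297,272)).items():
    im,d=grab(n);i=im.astype(int);m=np.zeros(d.shape)
    r=np.clip(i[...,0]-i[...,1:].max(2)-25,0,None);m[y0:y1,x0:x1]=r[y0:y1,x0:x1]
    v,u=np.nonzero(m);w=m[v,u];cs[n]=((u*w).sum()/w.sum(),(v*w).sum()/w.sum());print(n,cs[n],onplane(n,cs[n],.01),len(u))
    h=cv2.cvtColor(im,cv2.COLOR_RGB2HSV)
    v,u=np.nonzero((h[...,0]<16)&(h[...,1]>150)&(h[...,2]>120)&(np.arange(512)[None]>300 if n=='top' else np.arange(384)[:,None]>240));print(' orange px',len(u),u.mean(),v.mean(),onplane(n,(u.mean(),v.mean()),.06))
print(tri(cs['top'],cs['side']))
ax=np.array([-.3416,.0299,.9394]);o=np.array([.475,.2585,.1])
T=frame(-ax,[-np.sin(np.radians(5)),-np.cos(np.radians(5)),0])
print('tcp grasp',o+ax*.072); goto(o+ax*.18,T)
```

```text
top (np.float64(315.38447319778186), np.float64(182.07855822550832)) [0.58070232 0.04723582 0.01      ] 24
 orange px 228 439.2938596491228 178.28070175438597 [ 0.57549325 -0.24159178  0.06      ]
side (np.float64(nan), np.float64(nan)) [nan nan nan] 0
 orange px 150 290.88 381.62666666666667 [ 0.58819004 -0.24505142  0.06      ]
 ** On entry to DLASCL parameter number  4 had an illegal value
 ** On entry to DLASCL parameter number  4 had an illegal value
 ** On entry to DLASCL parameter number  4 had an illegal value
 ** On entry to DLASCL parameter number  4 had an illegal value
 ** On entry to DLASCL parameter number  5 had an illegal value
 ** On entry to DLASCL parameter number  4 had an illegal value<stdin>:6: RuntimeWarning: invalid value encountered in scalar divide
Traceback (most recent call last):
  File "h.py", line 21, in tri
    A=np.stack([d1,-d2],1);s=np.linalg.lstsq(A,o2-o1,rcond=None)[0]
                             ~~~~~~~~~~~~~~~^^^^^^^^^^^^^^^^^^^^
numpy.linalg.LinAlgError: SVD did not converge in Linear Least Squares
```

Run:
```python
from h import *
ax=np.array([-.3416,.0299,.9394]);o=np.array([.475,.2585,.1])
T=frame(-ax,[-np.sin(np.radians(5)),-np.cos(np.radians(5)),0])
print('tcp pre',o+ax*.19,'tcp grasp',o+ax*.072); goto(o+ax*.19,T)
```

```text
tcp pre [0.410096 0.264181 0.278486] tcp grasp [0.4504048 0.2606528 0.1676368]
linear [-0.1132 -0.5325 -0.0452] rot [-1.43 19.29 10.94]
```

Call:
carry_out(steps=[{"fingers": 0,"linear": [-0.113,-0.5325,-0.06],"rot": [-1.4,19.3,10.9]},{"fingers": 0,"linear": [-0.113,-0.5325,-0.06],"rot": [-1.4,19.3,10.9]},{"fingers": 0,"linear": [-0.113,-0.5325,-0.06],"rot": [-1.4,19.3,10.9]},{"fingers": 0,"linear": [-0.113,-0.5325,-0.06],"rot": [-1.4,19.3,10.9]},{"fingers": 0,"linear": [-0.113,-0.5325,-0.06],"rot": [-1.4,19.3,10.9]},{"fingers": 0,"linear": [-0.113,-0.5325,-0.06],"rot": [-1.4,19.3,10.9]},{"fingers": 0,"linear": [-0.113,-0.5325,-0.06],"rot": [-1.4,19.3,10.9]},{"fingers": 0,"linear": [-0.113,-0.5325,-0.06],"rot": [-1.4,19.3,10.9]},{"fingers": 0,"linear": [-0.113,-0.5325,-0.06],"rot": [-1.4,19.3,10.9]},{"fingers": 0,"linear": [-0.113,-0.5325,-0.06],"rot": [-1.4,19.3,10.9]}])

```text
time_s: 6.58
eef_pos: [0.4465, 0.1435, 0.2768]
tool_rot: [3.087, -0.137, 0.527]
wrist_force: [0.7, 1.4, -0.4]
finger_gap: 1.001
gripper_force: 0.0
```

```bash
cat > g.py <<'E'
from h import *
ax=np.array([-.3416,.0299,.9394]);o=np.array([.475,.2585,.1])
T=frame(-ax,[-np.sin(np.radians(5)),-np.cos(np.radians(5)),0])
E
python3 -c "
from g import *
goto(o+ax*.19,T);print(ctrl.get_state()['eef_pos'])"
```

```text
linear [-0.0439 -0.117  -0.0162] rot [-0.41  0.68 -0.16]
[0.44652131 0.1435361  0.27683781]
```

Call:
carry_out(steps=[{"fingers": 0,"linear": [-0.044,-0.117,-0.016],"rot": [-0.4,0.7,-0.2]},{"fingers": 0,"linear": [-0.044,-0.117,-0.016],"rot": [-0.4,0.7,-0.2]},{"fingers": 0,"linear": [-0.044,-0.117,-0.016],"rot": [-0.4,0.7,-0.2]},{"fingers": 0,"linear": [-0.044,-0.117,-0.016],"rot": [-0.4,0.7,-0.2]},{"fingers": 0,"linear": [-0.044,-0.117,-0.016],"rot": [-0.4,0.7,-0.2]},{"fingers": 0,"linear": [-0.044,-0.117,-0.016],"rot": [-0.4,0.7,-0.2]}])

```text
time_s: 7.08
eef_pos: [0.4108, 0.2628, 0.2775]
tool_rot: [3.076, -0.129, 0.542]
wrist_force: [0.1, -0.4, -0.4]
finger_gap: 0.996
gripper_force: 0.0
```

```bash
python3 -c "
from g import *
goto(o+ax*.072,T);print(ctrl.get_state()['eef_pos'])
a,_=grab('top');b,_=grab('side')
cv2.imwrite('pics/z2.png',np.hstack([cv2.resize(a[150:300,150:300],(400,400)),cv2.resize(b[60:220,140:300],(400,400))])[...,::-1])
h=cv2.cvtColor(a,cv2.COLOR_RGB2HSV);m=(h[...,0]<16)&(h[...,1]>150)&(h[...,2]>120);m[:, :400]=0
v,u=np.nonzero(m);print(cv2.minAreaRect(np.array([onplane('top',p,.068)[:2]*1000 for p in zip(u,v)],np.float32)))
"
```

```text
linear [-0.0003 -0.0012  0.1168] rot [-0.01  0.07  0.21]
[0.41084558 0.26284277 0.27749554]
((575.1309814453125, -247.17820739746094), (86.25688171386719, 23.169218063354492), 6.087136745452881)
```

View pics/z2.png

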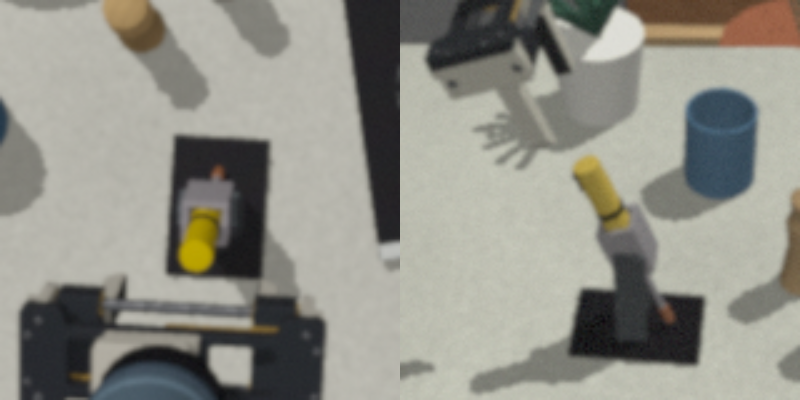

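The top view shows the gripper straddling the line of the probe, whose cap is at crop (198,253). The probe itself is untouched, and the handle position agrees with the guard at its stop. Now I'll descend along the probe's axis.

Call:
carry_out(steps=[{"fingers": 0,"linear": [0,-0.001,0.03],"rot": [0,0,0.2]},{"fingers": 0,"linear": [0,-0.001,0.06],"rot": [0,0,0.2]},{"fingers": 0,"linear": [0,-0.001,0.09],"rot": [0,0,0.2]},{"fingers": 0,"linear": [0,-0.001,0.11],"rot": [0,0,0.2]},{"fingers": 0,"linear": [0,-0.001,0.117],"rot": [0,0,0.2]},{"fingers": 0,"linear": [0,-0.001,0.117],"rot": [0,0,0.2]},{"fingers": 150,"linear": [0,-0.001,0.117],"rot": [0,0,0.2]},{"fingers": 150,"linear": [0,-0.001,0.117],"rot": [0,0,0.2]},{"fingers": 150,"linear": [0,-0.001,0.117],"rot": [0,0,0.2]},{"fingers": 150,"linear": [0,-0.001,0.117],"rot": [0,0,0.2]}])

```text
time_s: 8.02
eef_pos: [0.4516, 0.261, 0.1695]
tool_rot: [3.077, -0.137, 0.547]
wrist_force: [-0.2, -0.1, 0.1]
finger_gap: 0.762
gripper_force: 0.0
```

```bash
python3 -c "
from g import *
goto(o+ax*.072,T);s=ctrl.get_state();print(s['eef_pos'],s['wrist_force'])
a,_=grab('top');b,_=grab('side')
cv2.imwrite('pics/z3.png',np.hstack([cv2.resize(a[150:300,150:300],(400,400)),cv2.resize(b[60:220,140:300],(400,400))])[...,::-1])
"
```

```text
linear [-0.0017  0.0005  0.0014] rot [-0.12 -0.09 -0.1 ]
[0.45158763 0.26103145 0.16949694] [-0.17413515 -0.08416525  0.09045937]
```

View pics/z3.png

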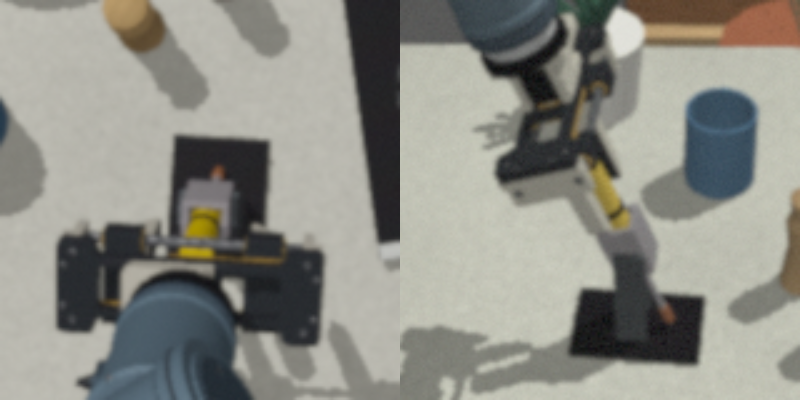

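The probe is between the fingers and well aligned in both views. Closing.

Call:
carry_out(steps=[{"fingers": 255,"linear": [-0.001,0,0],"rot": [0,0,0]},{"fingers": 255,"linear": [-0.001,0,0],"rot": [0,0,0]},{"fingers": 255,"linear": [-0.001,0,0],"rot": [0,0,0]},{"fingers": 255,"linear": [-0.001,0,0],"rot": [0,0,0]},{"fingers": 255,"linear": [-0.001,0,0],"rot": [0,0,0]},{"fingers": 255,"linear": [-0.001,0,0],"rot": [0,0,0]},{"fingers": 255,"linear": [-0.001,0,0],"rot": [0,0,0]},{"fingers": 255,"linear": [-0.001,0,0],"rot": [0,0,0]},{"fingers": 255,"linear": [-0.001,0,0],"rot": [0,0,0]},{"fingers": 255,"linear": [-0.001,0,0],"rot": [0,0,0]}])

```text
time_s: 8.95
eef_pos: [0.4505, 0.2624, 0.1679]
tool_rot: [3.08, -0.137, 0.545]
wrist_force: [-0.8, 7.0, -0.9]
finger_gap: 0.277
gripper_force: 29.8
```

Gripped (26 mm). Drawing out along the axis.

Call:
carry_out(steps=[{"fingers": 255,"linear": [0,0,-0.01],"rot": [0,0,0]},{"fingers": 255,"linear": [0,0,-0.025],"rot": [0,0,0]},{"fingers": 255,"linear": [0,0,-0.04],"rot": [0,0,0]},{"fingers": 255,"linear": [0,0,-0.055],"rot": [0,0,0]},{"fingers": 255,"linear": [0,0,-0.07],"rot": [0,0,0]},{"fingers": 255,"linear": [0,0,-0.09],"rot": [0,0,0]},{"fingers": 255,"linear": [0,0,-0.11],"rot": [0,0,0]},{"fingers": 255,"linear": [0,0,-0.13],"rot": [0,0,0]},{"fingers": 255,"linear": [0,0,-0.15],"rot": [0,0,0]},{"fingers": 255,"linear": [0,0,-0.17],"rot": [0,0,0]}])

```text
time_s: 9.78
eef_pos: [0.3915, 0.2655, 0.3279]
tool_rot: [3.077, -0.136, 0.542]
wrist_force: [0.1, 0.0, -0.8]
finger_gap: 0.278
gripper_force: 30.0
```

```bash
python3 -c "
from g import *
s=ctrl.get_state();print(s['eef_pos'],s['wrist_force'],s['gripper_force'])
R0=frame([0,0,-1],[-np.sin(np.radians(5)),-np.cos(np.radians(5)),0]);print('above dot');goto([.5805,.048,.26],R0)
a,_=grab('top');b,_=grab('side')
cv2.imwrite('pics/z4.png',np.hstack([cv2.resize(a[150:300,150:300],(400,400)),cv2.resize(b[40:200,120:280],(400,400))])[...,::-1])
"
```

```text
[0.39145963 0.26550269 0.32785671] [ 0.05434132  0.0385479  -0.80728658] 29.977937936782837
above dot
linear [0.1719 0.2    0.1345] rot [ -0.03 -19.96  -0.08]
```

View pics/z4.png

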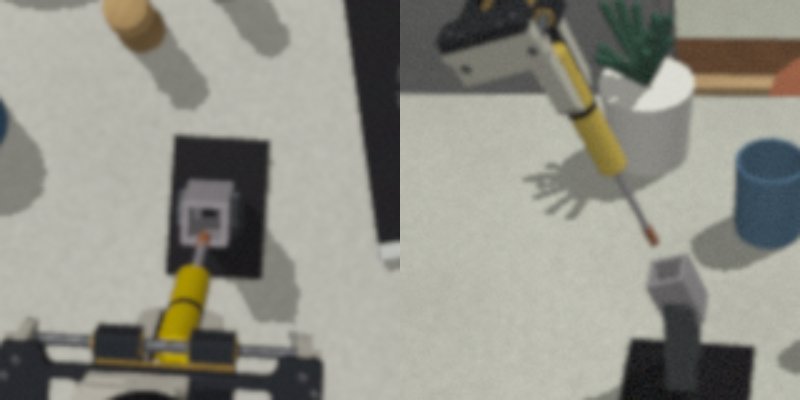

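The probe is clear of the socket and in line with the gripper: the tip sits just above the socket mouth, at crop (652,236) in the side view. Next I'll straighten it up and carry it over the dot.

Call:
carry_out(steps=[{"fingers": 255,"linear": [0,0,-0.03],"rot": [0,-6,0]},{"fingers": 255,"linear": [0,0.01,-0.05],"rot": [0,-12,0]},{"fingers": 255,"linear": [0.03,0.03,-0.03],"rot": [0,-18,0]},{"fingers": 255,"linear": [0.06,0.06,0],"rot": [0,-20,0]},{"fingers": 255,"linear": [0.08,0.09,0.03],"rot": [0,-20,0]},{"fingers": 255,"linear": [0.1,0.115,0.05],"rot": [0,-20,0]},{"fingers": 255,"linear": [0.12,0.14,0.075],"rot": [0,-20,0]},{"fingers": 255,"linear": [0.14,0.16,0.1],"rot": [0,-20,0]},{"fingers": 255,"linear": [0.158,0.182,0.12],"rot": [0,-20,0]},{"fingers": 255,"linear": [0.172,0.2,0.134],"rot": [0,-20,0]}])

```text
time_s: 10.72
eef_pos: [0.5821, 0.045, 0.2553]
tool_rot: [-3.138, 0.142, 0.007]
wrist_force: [0.3, 0.1, -0.6]
finger_gap: 0.277
gripper_force: 30.0
```

Call:
carry_out(steps=[{"fingers": 255,"linear": [0,0,0],"rot": [0,0,0]},{"fingers": 255,"linear": [0,0,0],"rot": [0,0,0]},{"fingers": 255,"linear": [0,0,0],"rot": [0,0,0]}])

```text
time_s: 10.97
eef_pos: [0.5807, 0.0483, 0.2588]
tool_rot: [-3.137, 0.14, 0.003]
wrist_force: [0.4, 0.5, -0.9]
finger_gap: 0.277
gripper_force: 30.0
```

```bash
python3 -c "
from g import *
s=ctrl.get_state();print(s['eef_pos'],s['wrist_force'],s['gripper_force'])
R0=frame([0,0,-1],[-np.sin(np.radians(5)),-np.cos(np.radians(5)),0]);print('above dot');goto([.5805,.048,.26],R0)
a,da=grab('top');b,db=grab('side');np.savez('s1.npz',a=a,da=da,b=b,db=db)
cv2.imwrite('pics/z5.png',np.hstack([cv2.resize(a[120:240,260:380],(400,400)),cv2.resize(b[150:290,210:350],(400,400))])[...,::-1])
"
```

```text
[0.58065802 0.04834881 0.25882721] [ 0.42228031  0.46831244 -0.93164465] 29.978632628917694
above dot
linear [-0.0001  0.0004 -0.0012] rot [-0.09  0.12 -0.1 ]
```

View pics/z5.png

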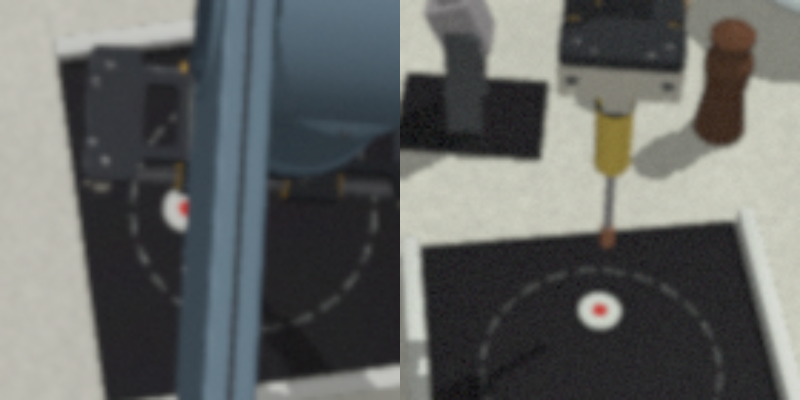

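The side view shows the probe hanging above the hob, tip end at about (282.4,236), and the red dot at about (279.7,258.5). In the top view the arm covers the probe. I'll measure tip, axis and dot from the side view with depth.

Run:
```python
from h import *
np.set_printoptions(precision=4,suppress=True)
z=np.load('s1.npz');b,db=z['b'],z['db'];P=cloud('side',db);i=b.astype(int)
h=cv2.cvtColor(b,cv2.COLOR_RGB2HSV)
box=np.zeros(db.shape,bool);box[245:272,265:297]=1
r=np.clip(i[...,0]-i[...,1:].max(2)-25,0,None)*box;v,u=np.nonzero(r);w=r[v,u];dot=np.array([(u*w).sum()/w.sum(),(v*w).sum()/w.sum()])
dp=onplane('side',dot,.01);print('dot px',dot,dp)
c=ctrl.get_calibration('side');K,R,t=[np.array(c[k]) for k in('K','R','t')]
def proj(X): p=K@(R@X+t);return p[:2]/p[2]
e=ctrl.get_state()['eef_pos'];
# per-row centre of probe pixels (closer than background, near column)
for row in range(188,240,3):
    m=(np.abs(P[row,:,2])<.3)&(P[row,:,1]<.12)&(P[row,:,1]>-.02)&(P[row,:,2]>.05);m[:270]=0;m[300:]=0
    uu=np.nonzero(m)[0]
    if len(uu):
        Q=np.median(P[row,uu],0);print(row,len(uu),uu.mean(),Q,b[row,int(uu.mean())], 'pred col x=.5805:',proj(np.array([.5805,.048,Q[2]])))
for zt in(.09,.1,.105,.11):print(zt,proj(np.array([.5805,.048,zt])))
```

```text
dot px [279.4853 258.0313] [0.5807 0.0515 0.01  ]
188 13 285.0 [0.578  0.022  0.2731] [122 123 111] pred col x=.5805: [285.7457 177.6259]
191 14 284.5 [0.5789 0.0392 0.2462] [103  93  47] pred col x=.5805: [284.9804 187.5349]
194 14 284.5 [0.5794 0.039  0.2381] [138 123  58] pred col x=.5805: [284.755  190.4536]
197 14 284.5 [0.5799 0.0398 0.2285] [138 122  57] pred col x=.5805: [284.4957 193.8111]
200 13 284.0 [0.5794 0.0387 0.2212] [138 123  55] pred col x=.5805: [284.2989 196.3593]
203 13 284.0 [0.5799 0.0386 0.2127] [138 122  57] pred col x=.5805: [284.0709 199.3127]
206 13 284.0 [0.5803 0.0388 0.2035] [139 124  58] pred col x=.5805: [283.8314 202.4131]
209 11 284.0 [0.5808 0.0378 0.1957] [134 117  51] pred col x=.5805: [283.6292 205.032 ]
212 4 283.5 [0.5812 0.0481 0.1744] [115 109  96] pred col x=.5805: [283.0883 212.0358]
215 3 283.0 [0.5806 0.0458 0.1678] [106 105 103] pred col x=.5805: [282.9242 214.1605]
218 3 283.0 [0.581  0.0455 0.1587] [107 107 106] pred col x=.5805: [282.7008 217.0525]
221 3 283.0 [0.5817 0.0473 0.1469] [105 103 103] pred col x=.5805: [282.4175 220.721 ]
224 4 282.5 [0.581  0.0479 0.1364] [115 113 111] pred col x=.5805: [282.1673 223.9609]
227 4 282.5 [0.5815 0.0472 0.1274] [107 106 104] pred col x=.5805: [281.9572 226.6823]
230 5 282.0 [0.5809 0.046  0.1189] [106  85  74] pred col x=.5805: [281.7595 229.2414]
233 5 282.0 [0.5812 0.0465 0.1081] [103  71  52] pred col x=.5805: [281.5143 232.4164]
236 3 282.0 [0.5818 0.0453 0.0994] [81 59 47] pred col x=.5805: [281.3178 234.9612]
0.09 [281.1085 237.6714]
0.1 [281.3309 234.792 ]
0.105 [281.4432 233.337 ]
0.11 [281.5564 231.8718]
```

Tip and dot agree within about 1.5 mm in the same camera, and the probe is upright. The tip end is about 87 mm above the sticker. Lowering 80 mm first.

Call:
carry_out(steps=[{"fingers": 255,"linear": [0,0,0.02],"rot": [0,0,0]},{"fingers": 255,"linear": [0,0,0.04],"rot": [0,0,0]},{"fingers": 255,"linear": [0,0,0.055],"rot": [0,0,0]},{"fingers": 255,"linear": [0,0,0.07],"rot": [0,0,0]},{"fingers": 255,"linear": [0,0,0.078],"rot": [0,0,0]},{"fingers": 255,"linear": [0,0,0.08],"rot": [0,0,0]},{"fingers": 255,"linear": [0,0,0.08],"rot": [0,0,0]},{"fingers": 255,"linear": [0,0,0.08],"rot": [0,0,0]},{"fingers": 255,"linear": [0,0,0.08],"rot": [0,0,0]}])

```text
time_s: 11.82
eef_pos: [0.5819, 0.0485, 0.1815]
tool_rot: [-3.137, 0.138, -0.004]
wrist_force: [0.1, 0.4, -0.9]
finger_gap: 0.273
gripper_force: 30.0
```

```bash
cat > m.py <<'E'
from h import *
import sys
np.set_printoptions(precision=4,suppress=True)
fs=[]
for k in range(6):
    b,db=grab('side');s=ctrl.get_state();fs.append(s['wrist_force'])
print('F mean',np.mean(fs,0),'std',np.std(fs,0)[2],'tcp',s['eef_pos'],'t',s['time_s'])
P=cloud('side',db)
for row in list(range(226,240,3))+list(range(240,266)):
    sl=slice(270,297);m=(P[row,sl,1]<.08)&(P[row,sl,1]>.0)&(P[row,sl,2]>.014);uu=np.nonzero(m)[0]+270
    if len(uu): print(row,len(uu),uu.mean(),np.median(P[row,uu],0),b[row,int(uu.mean())])
cv2.imwrite('pics/%s.png'%sys.argv[1],cv2.resize(b[190:290,230:330],(600,600),interpolation=2)[...,::-1])
E
python3 m.py z6
```

```text
F mean [ 0.1004 -0.1482 -1.3119] std 0.3297679073441634 tcp [0.5814 0.0483 0.1804] t 12.1167
226 12 282.5 [0.5804 0.0379 0.1426] [139 121  53]
229 12 282.5 [0.5808 0.0377 0.1329] [141 123  56]
232 12 282.5 [0.5812 0.0387 0.1216] [143 127  60]
235 8 282.5 [0.5817 0.0365 0.1144] [137 122  62]
238 3 282.0 [0.5819 0.0473 0.0897] [103 100 101]
240 3 282.0 [0.5825 0.0458 0.0847] [97 95 94]
241 3 282.0 [0.5828 0.0461 0.0809] [97 96 96]
242 4 281.5 [0.582  0.0482 0.0745] [92 93 90]
243 4 281.5 [0.582  0.0469 0.0726] [97 96 98]
244 4 281.5 [0.5822 0.0471 0.0687] [92 91 91]
245 4 281.5 [0.5824 0.0471 0.0651] [98 99 96]
246 4 281.5 [0.5826 0.0475 0.061 ] [99 97 99]
247 3 281.0 [0.5816 0.048  0.0566] [96 93 96]
248 3 281.0 [0.5817 0.0455 0.0564] [99 95 98]
249 3 281.0 [0.5821 0.0472 0.0504] [98 96 96]
250 3 281.0 [0.5823 0.0473 0.0466] [101  98 100]
251 5 281.0 [0.5821 0.0462 0.0443] [107 101 101]
252 5 281.0 [0.5826 0.0481 0.0379] [114  95  91]
253 5 281.0 [0.5829 0.0459 0.0372] [120  90  72]
254 5 281.0 [0.5828 0.046  0.0334] [113  78  60]
255 6 283.5 [0.584  0.0456 0.0301] [156 145 135]
256 5 281.0 [0.5831 0.0472 0.024 ] [106  74  58]
257 4 280.5 [0.5822 0.0457 0.0223] [124  67  53]
258 2 280.5 [0.5823 0.0448 0.0198] [142  65  54]
262 1 279.0 [0.5789 0.0367 0.0162] [187 191 182]
```

View pics/z6.png

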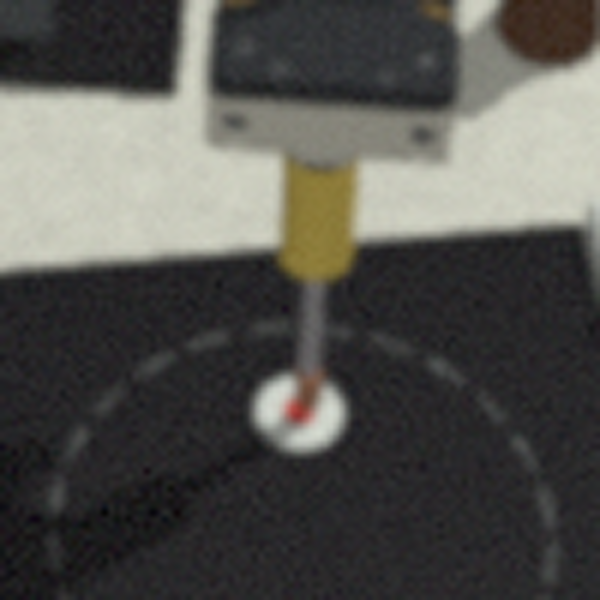

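The tip hangs just over the red dot, with its end at z of about 18 mm and about 1.5 mm too far in +x. I'll correct this and descend gently.

Call:
carry_out(steps=[{"fingers": 255,"linear": [-0.0015,0,0.002],"rot": [0,0,0]},{"fingers": 255,"linear": [-0.0015,0,0.004],"rot": [0,0,0]},{"fingers": 255,"linear": [-0.0015,0,0.006],"rot": [0,0,0]},{"fingers": 255,"linear": [-0.0015,0,0.008],"rot": [0,0,0]},{"fingers": 255,"linear": [-0.0015,0,0.01],"rot": [0,0,0]},{"fingers": 255,"linear": [-0.0015,0,0.011],"rot": [0,0,0]},{"fingers": 255,"linear": [-0.0015,0,0.011],"rot": [0,0,0]},{"fingers": 255,"linear": [-0.0015,0,0.011],"rot": [0,0,0]}])

```text
time_s: 12.78
eef_pos: [0.5798, 0.0485, 0.1692]
tool_rot: [-3.137, 0.139, -0.001]
wrist_force: [-0.1, -0.8, 0.5]
finger_gap: 0.277
gripper_force: 30.0
```

```bash
python3 m.py z7 | grep -E "F|25[0-9]|26[0-9]"
```

```text
F mean [-0.0989 -0.0523  0.3218] std 0.5313673422420201 tcp [0.5798 0.0485 0.1692] t 13.0833
250 3 280.0 [0.58   0.0462 0.0481] [101 100 101]
251 3 280.0 [0.5802 0.0463 0.0441] [100 100  98]
252 3 280.0 [0.5804 0.0469 0.0396] [100  98  99]
253 5 280.0 [0.5806 0.0479 0.0344] [110 104 100]
254 5 280.0 [0.5809 0.0475 0.0313] [117 102  92]
255 5 280.0 [0.5806 0.0448 0.0313] [119  90  75]
256 5 280.0 [0.5808 0.0469 0.0245] [114  83  64]
257 5 280.0 [0.5811 0.0451 0.0232] [109  75  60]
258 6 279.5 [0.5801 0.0471 0.0165] [109  75  59]
259 2 280.5 [0.5825 0.0449 0.0158] [119  95  82]
260 1 277.0 [0.5747 0.0433 0.0143] [134 126 120]
```

Spring force is about 1.6 N (about 3 mm pushed in), and the tip is centred. Adding 2 mm.

Call:
carry_out(steps=[{"fingers": 255,"linear": [0,0,0.001],"rot": [0,0,0]},{"fingers": 255,"linear": [0,0,0.002],"rot": [0,0,0]},{"fingers": 255,"linear": [0,0,0.002],"rot": [0,0,0]},{"fingers": 255,"linear": [0,0,0.002],"rot": [0,0,0]},{"fingers": 255,"linear": [0,0,0.002],"rot": [0,0,0]},{"fingers": 255,"linear": [0,0,0.002],"rot": [0,0,0]}])

```text
time_s: 13.58
eef_pos: [0.5798, 0.0485, 0.1672]
tool_rot: [-3.137, 0.139, -0.001]
wrist_force: [-0.9, -0.3, 1.3]
finger_gap: 0.277
gripper_force: 30.0
```

```bash
python3 m.py z8 | grep -E "F|23[0-9]|25[0-9]|26[0-9]"
```

```text
F mean [-0.4744 -0.475   1.1772] std 0.47232173643609493 tcp [0.5798 0.0485 0.1672] t 13.8833
232 12 281.5 [0.5792 0.0379 0.1227] [141 126  57]
235 12 281.5 [0.5798 0.039  0.1111] [141 124  58]
238 10 281.5 [0.5802 0.0378 0.1025] [144 126  60]
250 3 280.0 [0.58   0.0464 0.0477] [98 98 98]
251 3 280.0 [0.5801 0.0462 0.0443] [102 101 102]
252 3 280.0 [0.5802 0.0458 0.0412] [100  99  98]
253 5 280.0 [0.5804 0.0485 0.0336] [108 102 101]
254 5 280.0 [0.5806 0.0464 0.0328] [118 100  94]
255 5 280.0 [0.5807 0.0455 0.0303] [120  93  77]
256 5 280.0 [0.5809 0.0466 0.0249] [115  81  65]
257 5 280.0 [0.5812 0.0463 0.0215] [109  78  60]
258 4 279.5 [0.5802 0.0463 0.0176] [108  74  57]
259 2 277.0 [0.5748 0.0454 0.0151] [145 124 116]
```

View pics/z8.png

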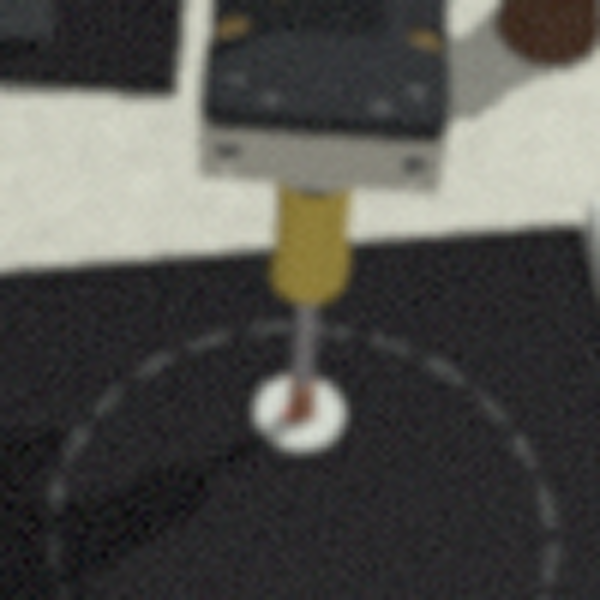

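The copper tip stands on the red dot in the middle of the sticker, at crop (300,408). The spring force is about 2.5 N, which is about 5 mm of travel. Handing in.

```bash
python3 -c "
from bench import ctrl
print(ctrl.sign_off())"
```

```text
the job is handed in; nothing more can be done
None
```

Job handed in (no verdict was returned): the guard is open at its stop, and the gripper holds the probe upright with its tip on the red dot, pushed in about 5 mm (about 2.5 N); the mills and mug were kept clear of on every move.

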